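# Clear the burnt biscuit off the cookie sheet

### The arm

A 6-joint arm with a two-finger parallel gripper is mounted at the origin on the work surface. World frame = base frame: x ahead of the robot, y to its left, z up, the work surface at z = 0. Lengths are in mm, angles in rad, forces in N, time in s.
With the tool pointing down it reaches from about 350 to 775 mm from the base axis. Payload 7.3 kg.
Tool frame: the origin (TCP) lies on the centre line of the jaws, within the pads' length; the fingertips stand 14 mm ahead of it and the grasp point (between the pads) lies 5 mm behind it; z points along the fingers, y is the line along which they close (so a half turn about z gives the same grasp; the last joint's range is limited). The gripper opens to 92 mm and grips with 3 to 60 N. Pads are 19 mm wide; open, the fingers measure 130 mm over their backs; the gripper's body (75 mm by 190 mm) begins 47 mm behind the grasp point.
Start: joints at [-1.422, 0.342, 1.524, -0, 1.275, -0.146], TCP at [152.561, -502.367, 201.141] pointing down, gripper open.
Joint ranges: [-2.53, 2.53], [-0.77, 2.02], [0.04, 2.7], [-1, 4.14], [0.28, 2.66], [-3.11, 3.11]. Speed limits (rad/s): [2.57, 2.57, 3.14, 3.14, 3.14, 3.14].

### API

Orientations are given as [roll, pitch, yaw] about the fixed x, y, z axes, in that order (R = Rz(yaw) Ry(pitch) Rx(roll)).
In Python, from plant import get_obs, capture, bot, spot_in, trace, pinpoint gives the robot as it stands.
- The arm moves only by the tool play_rows, never from a script. Its argument "rows" is a list of rows, each a list of 2 entries, a list of its own where there are three numbers: the shift along the world's x, y, z in units of 3 cm (1.0 is 3 cm), then the turn, a rotation vector about the world's x, y, z in units of 8 degrees (1.0 is 8 degrees). A call has 1 to 12 rows; each row shifts and turns the commanded pose from where the row before left it; what a row does not reach is not made up. A row lasts 1/8 s, in which the tool goes at most 62.5 mm and 10.7 degrees, less where a joint would pass 70% of its speed; a pose out of reach is approached as far as the arm can. A call with a number of a shift or a turn outside -1 to 1 is refused whole. A call with a gripper value outside its range is refused whole. "hand" is the opening, from -1 (shut) to 1 (fully open), set as the call begins (left out, the last holds). The fingers move at their own pace and stop on an object; the grip force is fixed at half the most. Time passes only in rows, so rows that do not move let the fingers close. It gives the time, the measured TCP pose, the force, the opening and the grip force at its end, in the units of the state.
- get_obs(): the state, without advancing time (a new reading comes with each control period).
- capture(name): name is "scene" or "top" or "wrist"; returns a dict with "frame" (480x640x3 uint8, red, green, blue), "fov_y" (degrees; the focal length in pixels is half the picture's height over the tangent of half this angle, whatever the lens; pixels are square), "cx", "cy" (the principal point, pixels), "rvec" (rotation vector, rad) and "tvec" (3), from world to camera coordinates, as OpenCV has them; the wrist camera has in their place "hand_eye" (4x4, takes a point from camera to tool coordinates, whose origin is the TCP and whose axes are the flange's). Camera axes: x right, y down, z forward; pixel columns grow to the right and rows downward; lengths in mm; the calibration is good to about 2 mm. A picture is of the moment at which its call begins: read the wrist's pose just before it. There is no depth.
- bot.close_job(): hands the job in; it is judged then, once.
Trained networks look in the newest picture that a camera, given by its name, has taken for a name from the list of things; names that differ only in an ending like _2 or _b are one class to them, and where a whole thing is asked for, a point or a joint stands for the part that bears it (a point fixed in the world has none). Each returns a list of dicts, best first, with "p" (0 to 1); they miss things now and then, are a little off and sometimes report something else, mostly with a low value. They report only what shows in the picture. A call takes as long as a camera call. They do not tell look-alikes from the thing itself.
- spot_in(query, camera): "at" ([row, column] in pixels, amid what is visible of it).
- trace(query, camera): "mask" (480x640 bool, what is visible of it) and "at" ([row, column] in pixels, amid what is visible of it).
- pinpoint(query, camera): "at" ([row, column] in pixels: a listed point, or the origin of a listed thing).
The state is a dict: "time": time; "joint_positions": joint angles; "dq": joint speeds; "tau": joint torques, N m; "tool_pos": TCP position; "tcp_rot": TCP orientation; "contact_force": force on the tool from outside, world axes, zero at the start; "moment": the same for the moment, N m; "grip_width": finger opening in mm; "finger_force": force on a finger pad.
Only numpy, scipy, OpenCV 4.12 (cv2) and the standard library are available. Lean on these libraries where they do the work, as an engineer would, in place of code of your own. Each camera call takes 0.05 s, during which the arm holds its last target. There are 200 camera calls.

### The job

Pick up the turner by its handle, slide its blade under the dark burnt biscuit until you feel the wooden stop rail behind it, so that it sits squarely on the blade, lift it off the sheet on the blade and tip it into the wire scrap basket, then put the turner back down flat on its cork mat and let go. The biscuits are hot, so your fingers must not touch them, and the blade may press only lightly on the sheet and its rail. Leave the golden biscuit and the white mug where they are.

Things in the scene. Friction and masses are not known exactly. Their poses are not given: they have to be found in the camera images.
- turner: Offset turner, 0.17 kg, standing by itself on the mat. Origin: centre of the blade's underside; x towards the nose, z up. Steel blade 90 (x -45 to 45) by 80 wide by 2 mm. A thin neck rises from (x -40, z 5) to (x -60, z 60). Wooden handle parallel to the blade: x -62 to -162, 22 wide (y), 24 tall, centre line 60 mm above the blade's underside.
- turner_grip (a point): Point inside the turner's handle where it is best gripped, at (-100, 0, 60) mm in the turner's frame.
- mat: Cork mat on the worktop, 200 mm along its x, 140 mm along its y, 4 mm thick, fixed. Origin: centre of its underside. At the start the turner stands on it pointing along the mat's +x, blade centre about 45 mm along +x from the mat's centre.
- sheet: Flat aluminium cookie sheet on an oak board, fixed. Origin: centre of the board's underside. Sheet 270 mm along x, 250 mm along y, flat top 20 mm above the origin, open edges. A dark wooden stop rail lies across it along x, over its whole length, 20 mm wide, 18 mm high, clamped tight. Its inner (-y) face is anywhere from y = +25 to +105 mm and is not reported: look or feel for it.
- burnt: The burnt biscuit: almost black, round, 100 mm across, 14 mm thick, about 0.1 kg, rigid. Lies loose and flat on the sheet, on one of two places side by side along the sheet's x, on the -y side of the rail, 10 mm or more short of it. Origin: centre of its underside, z up. Its lower rim is bevelled: the underside is only 86 mm across and the bevel rises 4 mm to the full width.
- golden: The good biscuit: golden brown, same shape, on the other place on the sheet; not to be disturbed. Origin: centre of its underside.
- basket: Open square wire scrap basket, fixed on the worktop, 210 mm by 210 mm outside, 90 mm high, walls and floor 4 mm. Origin: centre of its underside.
- mug: Bystander: white mug, 84 mm across, 95 mm high, with a handle on its own +y side. Origin: centre of its underside.
Mind the look-alikes: they are no part of the job. What is shaped like the turner but green or purple is not meant.

How it is judged (in metres and radians):
On the way, in this order (a step that is already met when the one before it is completed fails the run):
1. the burnt biscuit is carried squarely on the turner's blade (centres within 25 mm), clear of the sheet (z of burnt in the frame of sheet above 0.04 m and contact force between turner and burnt above 0.15 N and contact force between sheet and burnt below 0.05 N and z of burnt in the frame of turner above 0 m and distance between burnt and turner below 0.025 m), for 0.2 s.
2. the burnt biscuit is in the scrap basket (x of burnt in the frame of basket between -0.1 and 0.1 m and y of burnt in the frame of basket between -0.1 and 0.1 m and z of burnt in the frame of basket below 0.08 m and contact force between turner and burnt below 0.05 N), for 0.2 s.
At the end, for the whole second after the job is handed in: The burnt biscuit rests inside the scrap basket (centre within 100 mm of the basket's along each side, below 80 mm); the turner stands still on the cork mat, flat within 7 degrees, its blade's centre over the mat; the golden biscuit is within 20 mm of its start (x of burnt in the frame of basket between -0.1 and 0.1 m and y of burnt in the frame of basket between -0.1 and 0.1 m and z of burnt in the frame of basket below 0.08 m and linear speed of each of burnt, turner below 0.03 m/s and x of turner in the frame of mat between -0.1 and 0.1 m and y of turner in the frame of mat between -0.07 and 0.07 m and contact force between turner and mat above 0.3 N and angle between turner's own z axis and vertical below 0.12 rad and distance of golden from where it was at the start of the episode below 0.02 m); the robot touches nothing.
It fails at once if the fingers touch the hot burnt biscuit (contact force between the fingers and burnt above 0.3 N).
It fails at once if the fingers touch the golden biscuit (contact force between the fingers and golden above 0.3 N).
It fails at once if the turner presses on the cookie sheet or its rail with more than 40 N (contact force between turner and sheet above 40 N).
It fails at once if the golden biscuit is pushed more than 20 mm (distance of golden from where it was at the start of the episode above 0.02 m).
It fails at once if the mug is pushed more than 30 mm (distance of mug from where it was at the start of the episode above 0.03 m).
It also fails if it takes over 72 s, if anything falls off the work surface, if the arm or the gripper's body presses on something with over 40 N, if the wrist force passes 120 N, or if a joint passes its speed limit or range.

## Working session

There is one attempt and no reset: what is moved stays moved. The work goes in short steps, Python scripts to look and compute and a tool call to move; the robot and the scene stay as the last step left them, time stands still between calls to the robot, and variables do not carry over. Pictures are saved under pics/ and viewed, at most 10 in all, crops included, and the job is handed in when it is done.

Besides the shell and the picture viewer there is one more tool, called after "Emit:" as name(argument=value, ...) on one line, values as JSON. play_rows: Moves the arm, as the interface text tells. Shifts and turns lie within -1 to 1; 1 stands for 3 cm of shift or 8 degrees of turn. Its arguments: {"type":"object","properties":{"rows":{"type":"array"},"hand":{"type":"number"}},"required":["rows"]}

```bash
mkdir -p pics; ls; python3 - <<'E'
from plant import *
import cv2
for n in ("scene","top"):
    c=capture(n); cv2.imwrite(f"pics/{n}0.png",c["frame"][:,:,::-1])
    print(n,c["fov_y"],c["cx"],c["cy"],c["rvec"],c["tvec"])
    for q in ["turner","mat","sheet","burnt","golden","basket","mug","turner_grip"]:
        print(q,[(d["at"],round(d["p"],2)) for d in pinpoint(q,n)][:3])
print(get_obs())
E
```

```text
pics
scene 46.051792212888905 318.0533123672808 240.38345364440357 [ 2.06479638  0.55516371 -0.28363978] [-377.67797096  -74.18896938 1607.42856656]
turner [([269.2, 322.6], 0.79), ([212.6, 286.2], 0.61), ([308.1, 162.4], 0.61)]
mat [([278.3, 319.7], 0.96)]
sheet [([232.6, 416.2], 0.91), ([224.1, 392.3], 0.63)]
burnt [([236.0, 435.5], 0.81)]
golden [([225.2, 395.2], 0.75), ([277.2, 319.3], 0.44)]
basket [([347.6, 251.5], 0.96)]
mug [([231.0, 415.0], 0.75), ([341.0, 376.3], 0.68)]
turner_grip [([204.2, 315.6], 0.98), ([270.1, 305.4], 0.86), ([278.9, 118.6], 0.57)]
top 43.10354859974074 321.5040828553925 239.72663156447092 [ 2.1932526  -2.19166647  0.11275977] [ -66.66752613  465.48522047 1102.36087093]
turner [([360.0, 194.8], 0.97), ([362.2, 480.1], 0.91), ([241.2, 308.6], 0.78)]
mat [([237.3, 327.9], 0.85)]
sheet [([170.6, 154.0], 0.71)]
burnt [([138.7, 165.8], 0.58)]
golden [([200.5, 174.2], 0.89)]
basket [([238.8, 473.1], 0.79)]
mug [([129.3, 396.1], 0.76)]
turner_grip [([422.6, 502.4], 0.92), ([228.5, 363.5], 0.81), ([309.9, 198.2], 0.6)]
{'time': 0.9, 'joint_positions': array([-1.42200782e+00,  3.41975304e-01,  1.52410420e+00, -1.06337107e-05,
        1.27538485e+00, -1.45973083e-01]), 'dq': array([ 0.0005699 ,  0.00020733, -0.0001584 ,  0.00100024, -0.00041528,
        0.00054549]), 'tau': array([-2.01989264e-03, -4.31125009e+01, -2.44483334e+01,  7.16612628e-02,
        4.83513193e-02, -4.52136146e-05]), 'tool_pos': array([ 152.55375229, -502.3723408 ,  201.15186829]), 'tcp_rot': array([3.14146719e+00, 2.87277997e-05, 2.94764682e-01]), 'contact_force': array([-0.11413441,  0.38294785, -0.51460327]), 'moment': array([0.00900856, 0.00569833, 0.02194551]), 'finger_force': 0.0, 'grip_width': 91.74854401058778}
```

View pics/top0.png

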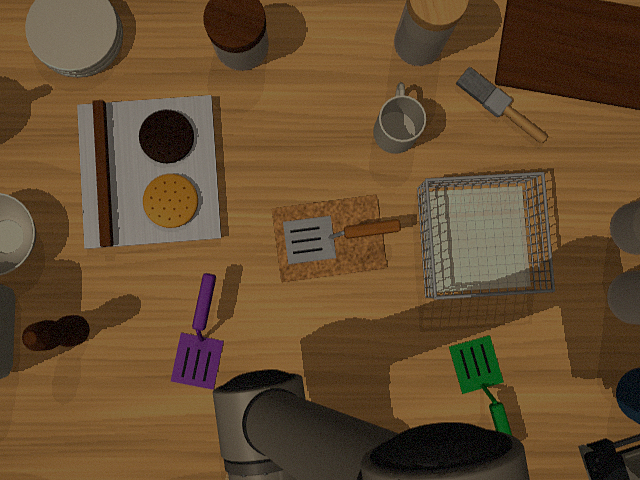

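View pics/scene0.png

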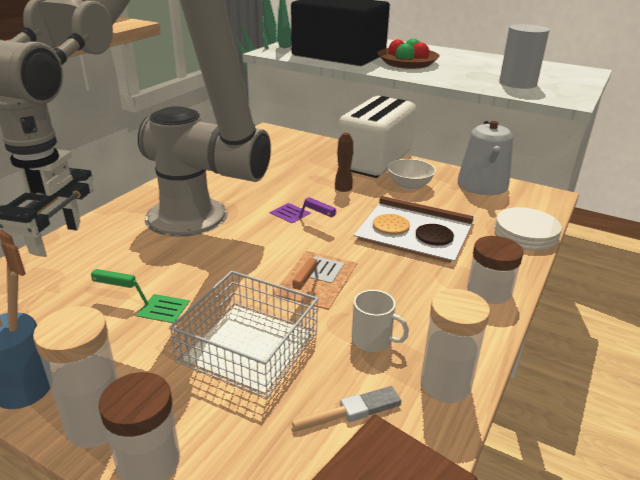

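The top view has world +x up and +y left. The steel turner is at about (310,240), pointing left. The burnt biscuit is at (166,136), golden at (171,200), the rail at col ~105, the basket at (485,235) and the mug at (400,125). The purple and green turners are decoys. Next I measure these.

```bash
cat > h.py <<'E'
import numpy as np, cv2
from plant import *
def K(c):
    f=240/np.tan(np.radians(c["fov_y"]/2)); return np.array([[f,0,c["cx"]],[0,f,c["cy"]],[0,0,1.]])
def ext(c): return cv2.Rodrigues(np.array(c["rvec"],float))[0],np.array(c["tvec"],float)
def world(c,uv,z):
    R,t=ext(c); uv=np.atleast_2d(uv).astype(float)
    d=(np.linalg.inv(K(c))@np.c_[uv,np.ones(len(uv))].T).T@R; o=-R.T@t
    return o+d*((z-o[2])/d[:,2])[:,None]
def proj(c,P):
    return cv2.projectPoints(np.atleast_2d(P).astype(float),np.array(c["rvec"],float),np.array(c["tvec"],float),K(c),None)[0][:,0]
E
python3 - <<'E'
from h import *
np.set_printoptions(precision=1,suppress=True)
c=capture("top"); s=c["frame"]; 
R,t=ext(c); print("cam",-R.T@t)
H={"burnt":34,"golden":34,"mug":95,"sheet":20,"mat":4,"basket":90,"turner":2}
for q,z in H.items():
    for d in trace(q,"top")[:3]:
        m=d["mask"].astype(np.uint8)
        cn=max(cv2.findContours(m,0,2)[0],key=cv2.contourArea)
        r=cv2.minAreaRect(cn); b=cv2.boxPoints(r)
        w=world(c,b,z); print(q,round(d["p"],2),m.sum(),"c",world(c,[r[0]],z)[0][:2],"px",r[0],"sides",np.linalg.norm(w[1]-w[0]),np.linalg.norm(w[2]-w[1]),"yaw",np.degrees(np.arctan2(*(w[1]-w[0])[1::-1])))
hsv=cv2.cvtColor(s,cv2.COLOR_RGB2HSV)
# rail profile & corners by eye
for n,uv,z in [("sheet",[(80,104),(212,96),(220,239),(85,247)],20),("mat",[(273,209),(378,195),(386,267),(281,281)],4)]:
    w=world(c,uv,z); print(n,w[:,:2].tolist(),w.mean(0))
for row in (115,170,225): print(row,s[row,76:125].sum(1)//3)
im=cv2.resize(s[180:300,260:420],None,fx=5,fy=5,interpolation=cv2.INTER_CUBIC); cv2.imwrite("pics/t1.png",im[:,:,::-1])
E
```

```text
cam [ 377.1  -39.6 1136.9]
burnt 0.82 2334 c [653.9 219.3] px (166.0, 136.5) sides 98.8284076722674 98.97683951241189 yaw -89.60561678509409
golden 0.86 2413 c [536.4 210.7] px (169.5, 200.0) sides 99.86210590690813 99.19869544826074 yaw -89.75198051810165
mug 0.72 2452 c [ 667.2 -202.2] px (399.9766540527344, 121.74594116210938) sides 116.90047965470892 84.49467682143822 yaw -36.05558881064186
sheet 0.59 14733 c [593.8 255.2] px (147.61502075195312, 170.22567749023438) sides 253.95280493579295 276.80498357392696 yaw -85.6455319080338
mat 0.78 5143 c [471.  -79.7] px (328.4301452636719, 237.47598266601562) sides 201.64190145810696 141.36876731986413 yaw -82.1642342311303
basket 0.62 13201 c [ 468.9 -350. ] px (485.37109375, 234.87144470214844) sides 231.8856535009987 212.61172273068823 yaw -86.27481376393119
turner 0.8 2843 c [ 476.1 -106.4] px (342.61798095703125, 234.88429260253906) sides 218.87987547078941 80.75869680529303 yaw -82.21458444429561
turner 0.63 2799 c [ 192.3 -365.2] px (482.83489990234375, 387.9495849609375) sides 83.303620677776 188.82902420491803 yaw -73.748656674
[... 296 characters left out ...]
4823, -187.24849385720415], [389.69276299598977, 8.592233374302033]] [470.3 -81.9   4. ]
115 [ 79  89 126 116 116 121 117 114 118 121 124 120 121 122 122 118 132  44
  25  31  35  36  40  34  32  26  38  37  15   2  42  80  79  70  74  68
  65 123 119 116 117 114 120 123 118 120 115 118 115]
170 [ 93  93  92  82 105 126 121 123 122 127 118 122 125 120 120 121 120 119
 125 136  34  40  33  41  32  42  37  44  40  39  17  13   2  42  78  70
  74  77  68  61 130 123 123 120 121 120 127 128 119]
225 [ 92  94  85  90  94  90  85 122 127 122 124 123 126 123 127 126 126 129
 125 122 125 124 142  25  29  41  37  25  34  40  29  35  32  11  21   4
  46  74  73  74  69  68 137 131 124 127 119 120 119]
```

View pics/t1.png

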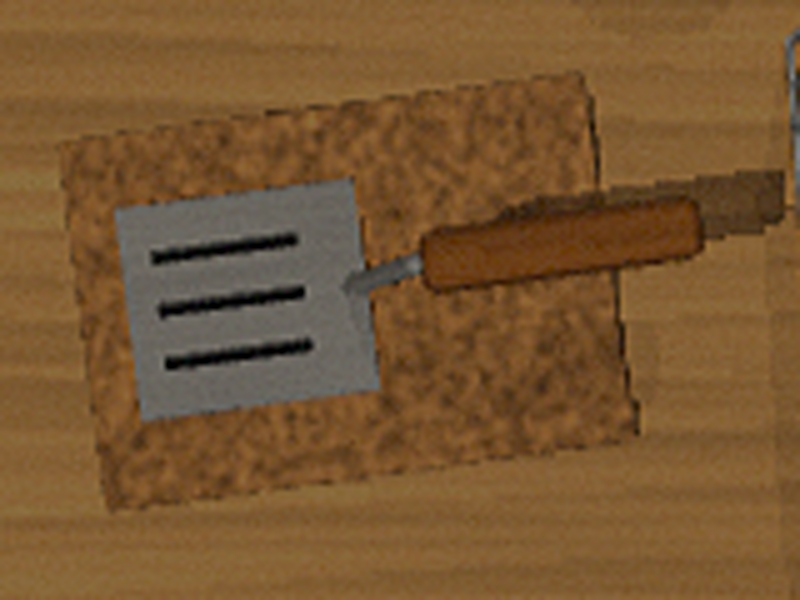

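The crop shows blade corners at crop px (116,209), (352,180), (380,388) and (142,420), with the handle from (422,262) to (700,225). It points left.

```bash
python3 - <<'E'
from h import *
from scipy.optimize import least_squares
np.set_printoptions(precision=1,suppress=True)
c=capture("top"); cs=capture("scene")
f=lambda l:np.array(l)/5+[260,180]
bl=f([(116,209),(352,180),(380,388),(142,420)]); hd=f([(422,262),(702,227)])
def pts(p):
    L=np.array([[45,-40,2],[-45,-40,2],[-45,40,2],[45,40,2],[-62,0,72],[-162,0,72.]])
    a=p[2];R=np.array([[np.cos(a),-np.sin(a),0],[np.sin(a),np.cos(a),0],[0,0,1]])
    return L@R.T+[p[0],p[1],4]
r=least_squares(lambda p:(proj(c,pts(p))-np.r_[bl,hd]).ravel(),[480,-40,1.7])
print("turner",r.x[:2],np.degrees(r.x[2]),"res",r.fun)
a=r.x[2]; g=r.x[:2]-100*np.array([np.cos(a),np.sin(a)]); print("grip",g)
print("grip px scene",proj(cs,[*g,64]),[d["at"] for d in pinpoint("turner_grip","scene")])
w=world(c,[(105.5,115),(109,170),(112,225)],20); print("rail foot",w[:,:2],"yaw",np.degrees(np.arctan2(*(w[0]-w[2])[1::-1])))
sh=world(c,[(80,104),(212,96),(220,239),(85,247)],20)
print("sheet yaws",np.degrees(np.arctan2(*(sh[0]-sh[3])[1::-1])),np.degrees(np.arctan2(*(sh[1]-sh[2])[1::-1])),np.degrees(np.arctan2(*(sh[0]-sh[1])[1::-1]))-90)
b=world(c,[(425,190),(545,173),(550,296),(428,300)],90);print("basket rim guess",b[:,:2],b.mean(0))
im=cv2.resize(c["frame"][160:310,405:565],None,fx=5,fy=4.0,interpolation=cv2.INTER_CUBIC)[:600]; cv2.imwrite("pics/b1.png",im[:,:,::-1])
for q,h in (("burnt",34),("basket",90)):
    m=trace(q,"scene")
    for d in m[:1]:
        cn=max(cv2.findContours(d["mask"].astype(np.uint8),0,2)[0],key=cv2.contourArea)
        w=world(cs,cn[:,0],h)[:,:2]; print(q,"scene",w.min(0),w.max(0))
E
```

```text
turner [466.3 -44. ] 97.28067850875651 res [-0.4 -0.1  0.1 -0.3  0.   0.5 -0.4  0.1  0.2 -0.1  0.4 -0.1]
grip [ 479.  -143.2]
grip px scene [[304.7 270. ]] [[281.4, 118.7], [207.4, 313.4], [268.1, 306.1]]
rail foot [[697.3 335.2]
 [593.9 326. ]
 [491.9 317.7]] yaw 4.864154885053419
sheet yaws 3.706639295074882 3.917027449188724 3.988211218684171
basket rim guess [[ 547.4 -245.5]
 [ 578.4 -458. ]
 [ 362.8 -460.4]
 [ 356.1 -248.1]] [ 461.2 -353.    90. ]
burnt scene [613.3 158.7] [715.5 267. ]
basket scene [ 363.8 -527.9] [ 629.9 -245.2]
```

View pics/b1.png

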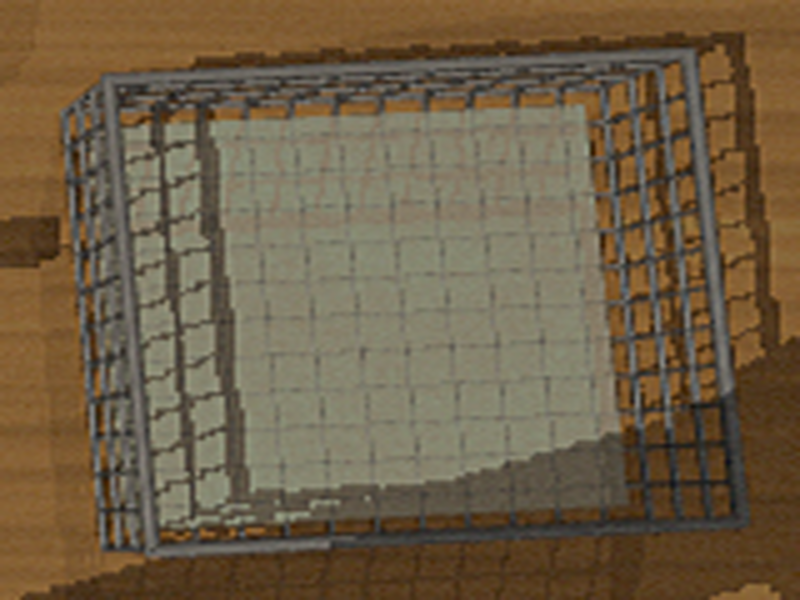

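The basket rim corners in the crop are (106,78), (692,52), (742,523) and (150,550), so its centre is near (468,-357). Moving above the handle.

Emit:
play_rows(rows=[[[0.907,0.998,0],[0,0,0.8375]],[[0.907,0.998,0],[0,0,0.8375]],[[0.907,0.998,0],[0,0,0.8375]],[[0.907,0.998,0],[0,0,0.8375]],[[0.907,0.998,0],[0,0,0.8375]],[[0.907,0.998,0],[0,0,0.8375]],[[0.907,0.998,0],[0,0,0.8375]],[[0.907,0.998,0],[0,0,0.8375]],[[0.907,0.998,0],[0,0,0.8375]],[[0.907,0.998,0],[0,0,0.8375]],[[0.907,0.998,0],[0,0,0.8375]],[[0.907,0.998,0],[0,0,0.8375]]], hand=1)

```text
time: 3.05
tool_pos: [479.9, -142.0, 201.3]
tcp_rot: [3.141, 0.0, 1.702]
contact_force: [0.1, -1.5, -0.4]
grip_width: 91.7
finger_force: 0.0
```

Emit:
play_rows(rows=[[[0,0,-0.5],[0,0,0]],[[0,0,0],[0,0,0]]])

```text
time: 3.3
tool_pos: [478.6, -142.4, 185.3]
tcp_rot: [-3.14, -0.001, 1.699]
contact_force: [-0.2, -1.2, 0.3]
grip_width: 91.7
finger_force: 0.0
```

```bash
cat >> h.py <<'E'
from scipy.spatial.transform import Rotation as Ro
def wristcam():
    o=get_obs(); c=capture("wrist"); T=np.eye(4); T[:3,:3]=Ro.from_euler("xyz",o["tcp_rot"]).as_matrix(); T[:3,3]=o["tool_pos"]
    W=np.linalg.inv(T@np.array(c["hand_eye"])); c["rvec"]=cv2.Rodrigues(W[:3,:3])[0].ravel(); c["tvec"]=W[:3,3]; return o,c
E
python3 - <<'E'
from h import *
np.set_printoptions(precision=4,suppress=True)
o,c=wristcam(); print(o["time"],o["tool_pos"],np.degrees(o["tcp_rot"]),o["joint_positions"],o["contact_force"])
for d in pinpoint("turner_grip","wrist")+pinpoint("turner","wrist"): print(d["at"],d["p"])
for q,z in(("turner_grip",64),("turner",4)):
    for d in pinpoint(q,"wrist"): print(q,world(c,[d["at"][::-1]],z))
cv2.imwrite("pics/w1.png",c["frame"][:,:,::-1])
E
```

```text
3.3 [ 478.5692 -142.435   185.2647] [-179.8868   -0.0677   97.3384] [-0.4428  0.3105  1.6165 -0.0001  1.2169 -0.5709] [-0.1918 -1.2495  0.3221]
[218.0, 325.4] 0.8
[88.8, 326.0] 0.77
turner_grip [[ 479.1283 -140.0056   64.    ]]
turner [[467.0533 -41.3685   4.    ]]
```

View pics/w1.png

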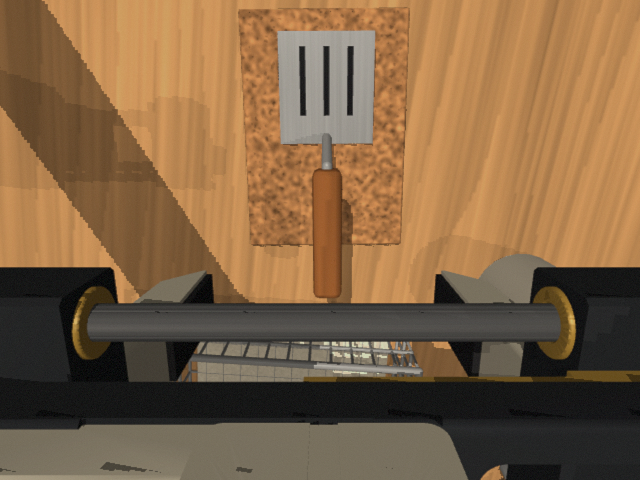

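The wrist view shows the steel turner centred ahead of the gripper: handle at (327,235), blade at (327,88). Descending.

Emit:
play_rows(rows=[[[0,0,-1],[0,0,0]],[[0,0,-1],[0,0,0]],[[0,0,-1],[0,0,0]],[[0,0,-0.7],[0,0,0]],[[0,0,-0.5],[0,0,0]],[[0,0,0],[0,0,0]]])

```text
time: 4.3
tool_pos: [478.7, -143.1, 59.6]
tcp_rot: [-3.14, -0.001, 1.698]
contact_force: [0.5, -0.1, -0.8]
grip_width: 91.9
finger_force: 0.0
```

Emit:
play_rows(rows=[[[0,0,0],[0,0,0]],[[0,0,0],[0,0,0]],[[0,0,0],[0,0,0]],[[0,0,0],[0,0,0]],[[0,0,0],[0,0,0]],[[0,0,0],[0,0,0]],[[0,0,0],[0,0,0]],[[0,0,0],[0,0,0]]], hand=-1)

```text
time: 5.3
tool_pos: [479.1, -143.1, 60.1]
tcp_rot: [3.142, -0.0, 1.698]
contact_force: [-0.1, -0.8, 0.1]
grip_width: 16.1
finger_force: 0.0
```

```bash
python3 - <<'E'
from h import *
o,c=wristcam(); print(o["time"],o["grip_width"],o["finger_force"],o["contact_force"],[d["at"] for d in pinpoint("turner","wrist")])
f=c["frame"]; s=capture("scene")["frame"][200:350,220:420]
cv2.imwrite("pics/w2.png",np.hstack([cv2.resize(f,(400,300)),cv2.resize(s,(400,300))])[:,:,::-1])
E
```

```text
5.3 16.145725163525814 0.0 [-0.09760036 -0.78203492  0.14166475] [[65.0, 326.9]]
```

View pics/w2.png

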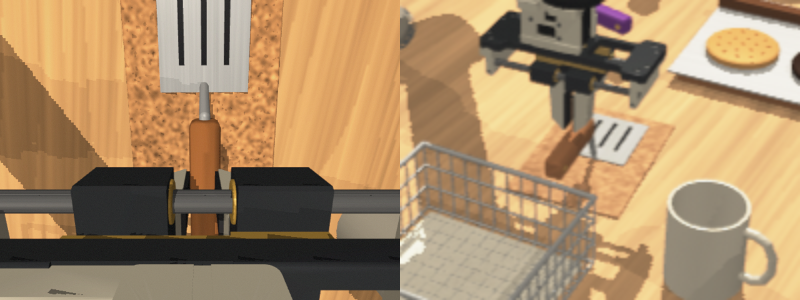

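Emit:
play_rows(rows=[[[0,0,0],[0,0,0]],[[0,0,0],[0,0,0]],[[0,0,0],[0,0,0]],[[0,0,0],[0,0,0]]])

```text
time: 5.95
tool_pos: [479.1, -143.1, 60.1]
tcp_rot: [3.142, 0.0, 1.698]
contact_force: [0.5, 0.1, 0.4]
grip_width: 0.2
finger_force: 0.0
```

```bash
python3 - <<'E'
from h import *
np.set_printoptions(precision=1,suppress=True)
c=capture("scene"); o=get_obs(); print(o["grip_width"],o["finger_force"],o["tool_pos"])
p=o["tool_pos"]; print(proj(c,[p,p-[0,0,14],p+[0,0,47]]),[d["at"] for d in pinpoint("turner_grip","scene")])
cv2.imwrite("pics/s3.png",cv2.resize(c["frame"][190:310,240:400],(800,600),interpolation=cv2.INTER_CUBIC)[:,:,::-1])
E
```

```text
0.2684418559365709 0.0 [ 479.1 -143.1   60.1]
[[304.7 271.4]
 [304.7 276.5]
 [304.9 254. ]] [[280.7, 117.6], [272.7, 306.9], [203.2, 314.0]]
```

View pics/s3.png

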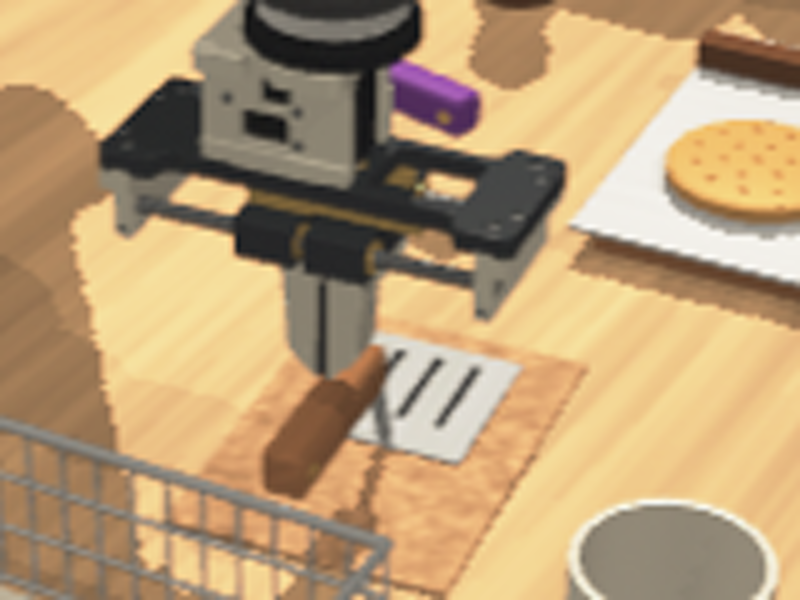

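The fingers closed to 0 just above the handle. Their tips show at px (304,264), about 12 px (~30 mm) above where the reported pose puts them. I'll check the reported height against the wrist and top cameras.

```bash
python3 - <<'E'
from h import *
np.set_printoptions(precision=1,suppress=True)
o,c=wristcam(); print(np.array(c["hand_eye"]),c["fov_y"])
print("pred blade",proj(c,[466.3,-44,4]),"mat",proj(c,[470.3,-81.9,4]))
d=trace("turner","wrist")[0]; m=d["mask"].astype(np.uint8); print(d["p"],cv2.boundingRect(m))
# blade corners/nose-end prediction
a=np.radians(97.3);R=Ro.from_euler("z",a).as_matrix()
L=np.array([[-45,-40,2],[-45,40,2],[-62,-11,72],[-62,11,72]]); print("pred corners",proj(c,L@R.T+[466.3,-44,4]))
hsv=cv2.cvtColor(c["frame"],cv2.COLOR_RGB2HSV); f=c["frame"]
for r in (60,100,130,200,230): # blade / handle extents
    x=hsv[r,:,1]; 
    print(r,"grey cols",[(int(k.min()),int(k.max())) for k in [np.where((x[200:460]<60))[0]+200] if len(k)], "handle", [(int(k.min()),int(k.max())) for k in [np.where((f[r,250:420,0]<170)&(x[250:420]>120))[0]+250] if len(k)])
E
```

```text
[[  -0.    -1.    -0.2   65.9]
 [   1.    -0.    -0.    -0.3]
 [   0.    -0.2    1.  -183.3]
 [   0.     0.     0.     1. ]] 61.143848380836936
pred blade [[323.8  68.3]] mat [[322.4 139.4]]
0.98 (250, 0, 152, 376)
pred corners [[393.7 151.8]
 [254.1 151.9]
 [350.5 201.4]
 [297.7 201.5]]
60 grey cols [(253, 399)] handle [(400, 413)]
100 grey cols [(255, 397)] handle [(418, 419)]
130 grey cols [(256, 396)] handle []
200 grey cols [] handle [(256, 374)]
230 grey cols [] handle [(303, 352)]
```

Wrist-camera scale agrees with the reported height, but the hand itself (tips and carriage) sits about 32 mm higher than stated. I'll open and lower about 30 mm, which is safe under either reading.

Emit:
play_rows(rows=[[[0,0,0],[0,0,0]],[[0,0,0],[0,0,0]],[[0,0,0],[0,0,0]],[[0,0,0],[0,0,0]],[[0,0,0],[0,0,0]],[[0,0,0],[0,0,0]],[[0,0,0],[0,0,0]],[[0,0,0],[0,0,0]]], hand=1)

```text
time: 7.15
tool_pos: [479.1, -143.1, 60.1]
tcp_rot: [3.142, 0.0, 1.698]
contact_force: [0.4, 0.2, -0.1]
grip_width: 76.0
finger_force: 0.0
```

Emit:
play_rows(rows=[[[0,0,-0.3],[0,0,0]],[[0,0,-0.3],[0,0,0]],[[0,0,-0.3],[0,0,0]],[[0,0,-0.1],[0,0,0]],[[0,0,0],[0,0,0]]])

```text
time: 7.78
tool_pos: [479.0, -143.0, 29.8]
tcp_rot: [-3.141, -0.0, 1.698]
contact_force: [-0.3, -0.1, -0.0]
grip_width: 91.8
finger_force: 0.0
```

Emit:
play_rows(rows=[[[0,0,0],[0,0,0]],[[0,0,0],[0,0,0]],[[0,0,0],[0,0,0]],[[0,0,0],[0,0,0]],[[0,0,0],[0,0,0]],[[0,0,0],[0,0,0]],[[0,0,0],[0,0,0]],[[0,0,0],[0,0,0]],[[0,0,0],[0,0,0]],[[0,0,0],[0,0,0]]], hand=-1)

```text
time: 9.02
tool_pos: [479.1, -143.1, 30.2]
tcp_rot: [3.141, 0.0, 1.698]
contact_force: [0.8, -0.8, -0.0]
grip_width: 22.0
finger_force: 30.0
```

Gripped: 22.0 mm, 30 N. Lifting and moving to ahead of the burnt biscuit.

Emit:
play_rows(rows=[[[0,0,0.3],[0,0,0]],[[0,0,0.7],[0,0,0]],[[0,0,1],[0,0,0]],[[0,0,1],[0,0,0]],[[0,0,0.5],[0,0,0]],[[0,0,0],[0,0,0]]])

```text
time: 9.78
tool_pos: [479.7, -143.4, 136.5]
tcp_rot: [3.139, 0.002, 1.698]
contact_force: [0.3, 0.6, -1.9]
grip_width: 21.8
finger_force: 30.0
```

Emit:
play_rows(rows=[[[0.4,0.4,0],[0,0,0]],[[0.7,0.6,0],[0,0,-0.05]],[[0.8,0.6,0],[0,0,-0.05]],[[0.8,0.6,0],[0,0,-0.05]],[[0.8,0.6,0],[0,0,-0.05]],[[0.8,0.6,0],[0,0,-0.05]],[[0.8,0.6,0],[0,0,-0.05]],[[0.7,0.6,0],[0,0,-0.05]],[[0.57,0.4,0],[0,0,-0.04]],[[0,0.07,0],[0,0,0]],[[0,0,0],[0,0,0]]])

```text
time: 11.15
tool_pos: [669.4, 9.5, 134.0]
tcp_rot: [-3.139, -0.0, 1.644]
contact_force: [0.6, 0.1, -1.9]
grip_width: 22.1
finger_force: 30.0
```

```bash
python3 - <<'E'
from h import *
np.set_printoptions(precision=2,suppress=True)
o=get_obs(); print(o["time"],o["tool_pos"],np.degrees(o["tcp_rot"]),o["joint_positions"],o["contact_force"],o["moment"],o["grip_width"],o["finger_force"])
c=capture("top"); a=o["tcp_rot"][2]
for q in("turner","burnt"): print(q,[(d["at"],d["p"]) for d in pinpoint(q,"top")])
R=Ro.from_euler("z",a).as_matrix()
L=np.array([[45,-40,2],[-45,-40,2],[-45,40,2],[45,40,2],[0,0,0.]]); P=L@R.T+o["tool_pos"]+R@[100,0,-26.2]; print(proj(c,P))
uv=proj(c,P)[:4].mean(0).astype(int); print(uv)
x0,y0=min(uv[0],165)-70,70
cv2.imwrite("pics/t4.png",cv2.resize(c["frame"][70:220,110:310],(800,600),interpolation=cv2.INTER_CUBIC)[:,:,::-1])
cs=capture("scene"); print(proj(cs,P))
cv2.imwrite("pics/s4.png",cv2.resize(cs["frame"][150:300,330:530],(800,600),interpolation=cv2.INTER_CUBIC)[:,:,::-1])
E
```

```text
11.15 [669.37   9.52 134.  ] [-179.87   -0.01   94.21] [-0.1   0.66  1.17 -0.    1.31 -0.17] [ 0.58  0.06 -1.88] [-0.15 -0.16  0.03] 22.08728126885789 29.960646629333496
turner [([363.0, 475.8], 0.69), ([123.5, 219.5], 0.64)]
burnt [([142.0, 167.8], 0.67)]
[[192.78 100.15]
 [245.18  96.76]
 [248.17 142.36]
 [195.46 145.88]
 [220.59 121.54]]
[220 121]
[[444.75 220.98]
 [434.92 238.14]
 [401.95 230.11]
 [413.21 213.69]
 [423.58 226.19]]
```

View pics/t4.png

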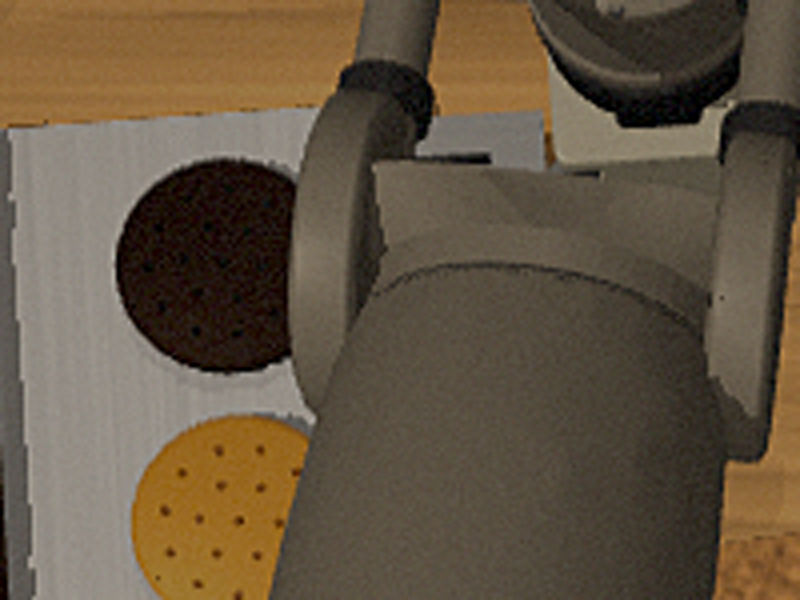

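In the top crop the arm hides most of the blade. Its rear corner shows at px (246,98), within 1–2 px of prediction, so the grip is aligned. I'll check droop and the biscuit through the wrist camera.

```bash
python3 - <<'E'
from h import *
np.set_printoptions(precision=1,suppress=True)
o,c=wristcam(); R=Ro.from_euler("z",o["tcp_rot"][2]).as_matrix()
L=np.array([[45,-40,2],[-45,-40,2],[-45,40,2],[45,40,2],[0,0,0.]])
for dr in(0,3):
    Q=Ro.from_euler("y",dr,degrees=True).as_matrix()
    print(dr,proj(c,(L-[-100,0,60])@Q.T@R.T+o["tool_pos"]+R@[0,0,33.8]).tolist())
d=pinpoint("turner","wrist")[0]; print(d)
m=trace("turner","wrist")[0]["mask"]; print(cv2.boundingRect(m.astype(np.uint8)))
hsv=cv2.cvtColor(c["frame"],cv2.COLOR_RGB2HSV)
for k,z in(("burnt",34),("golden",34)):
    for d in trace(k,"wrist")[:2]:
        cn=max(cv2.findContours(d["mask"].astype(np.uint8),0,2)[0],key=cv2.contourArea)[:,0]
        w=world(c,cn,z)[:,:2]; (ce,r)=cv2.minEnclosingCircle(w.astype(np.float32)); print(k,d["p"],ce,r,cv2.boundingRect(cn))
cv2.imwrite("pics/w5.png",c["frame"][:,:,::-1])
E
```

```text
0 [[413.57227314194336, -50.6537555340235], [403.88953584758474, 154.40886950459196], [244.40061197738825, 154.5319108046572], [234.58842451569765, -50.48302135338281], [324.1020898006179, 58.595028900668154]]
3 [[409.7418622512877, -35.723909272091475], [402.5440683827421, 160.32660330463128], [245.73276870260497, 160.44675342302546], [238.37816513635397, -35.562719685904824], [324.08923049941103, 67.57664071104207]]
{'at': [53.1, 324.9], 'p': 0.56}
(239, 0, 173, 377)
```

View pics/w5.png

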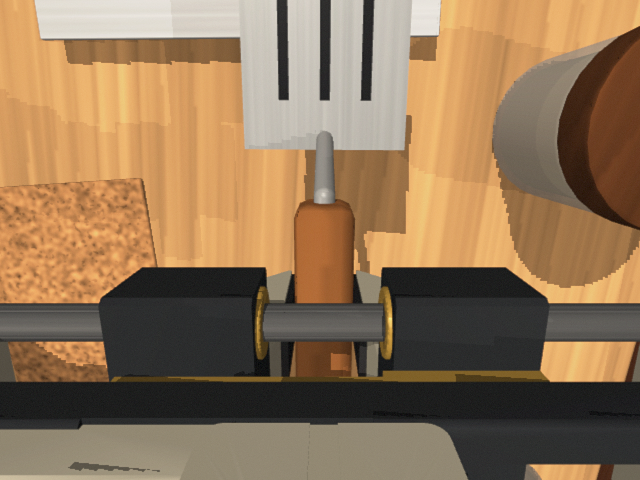

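The wrist view shows the blade's rear corners at (246,150) and (405,150), so there is no droop. I'll pitch the nose down about 2.4° and lower it.

Emit:
play_rows(rows=[[[0,0,-0.6],[-0.3,-0.02,0]],[[0,0,-0.7],[0,0,0]],[[0,0,-0.6],[0,0,0]],[[0,0,-0.4],[0,0,0]],[[0,0,0],[0,0,0]],[[0,0,0],[0,0,0]]])

```text
time: 12.35
tool_pos: [670.8, 8.9, 66.9]
tcp_rot: [3.14, 0.042, 1.643]
contact_force: [-0.1, 0.7, -2.5]
grip_width: 22.2
finger_force: 30.0
```

Emit:
play_rows(rows=[[[0,0,-0.07],[0,0,0]],[[0,0,0],[0,0,0]]])

```text
time: 12.6
tool_pos: [670.3, 9.0, 64.3]
tcp_rot: [3.141, 0.042, 1.644]
contact_force: [0.4, 0.7, -2.5]
grip_width: 21.6
finger_force: 30.0
```

Emit:
play_rows(rows=[[[0,0,-0.07],[0,0,0]],[[0,0,0],[0,0,0]]])

```text
time: 12.85
tool_pos: [670.0, 9.0, 61.8]
tcp_rot: [-3.141, 0.042, 1.644]
contact_force: [0.5, -0.5, -1.8]
grip_width: 21.9
finger_force: 30.0
```

Emit:
play_rows(rows=[[[0,0,-0.05],[0,0,0]],[[0,0,0],[0,0,0]]])

```text
time: 13.1
tool_pos: [670.1, 9.1, 60.3]
tcp_rot: [-3.141, 0.042, 1.644]
contact_force: [0.8, -0.7, -2.8]
grip_width: 21.8
finger_force: 30.0
```

Emit:
play_rows(rows=[[[0,0,-0.15],[0,0,0]],[[0,0,-0.05],[0,0,0]],[[0,0,0],[0,0,0]]])

```text
time: 13.48
tool_pos: [670.0, 9.0, 54.1]
tcp_rot: [-3.141, 0.042, 1.644]
contact_force: [0.8, -0.4, -0.9]
grip_width: 21.6
finger_force: 30.0
```

Emit:
play_rows(rows=[[[0,0,-0.05],[0,0,0]],[[0,0,0],[0,0,0]]])

```text
time: 13.72
tool_pos: [670.1, 9.0, 52.9]
tcp_rot: [-3.141, 0.042, 1.644]
contact_force: [0.1, 0.8, -1.7]
grip_width: 22.0
finger_force: 30.0
```

Emit:
play_rows(rows=[[[0,0,-0.04],[0,0,0]],[[0,0,0],[0,0,0]]])

```text
time: 13.98
tool_pos: [670.4, 8.9, 52.0]
tcp_rot: [3.141, 0.042, 1.643]
contact_force: [0.6, -0.6, 0.2]
grip_width: 21.4
finger_force: 30.0
```

Emit:
play_rows(rows=[[[0,0,-0.04],[0,0,0]],[[0,0,0],[0,0,0]]])

```text
time: 14.22
tool_pos: [670.6, 8.7, 51.0]
tcp_rot: [3.141, 0.042, 1.643]
contact_force: [0.4, -2.0, 2.7]
grip_width: 21.7
finger_force: 30.0
```

Contact at TCP z ≈ 52, as predicted. Sliding along the sheet's y.

Emit:
play_rows(rows=[[[-0.015,0.2,0],[0,0,0]],[[-0.022,0.3,0],[0,0,0]],[[-0.022,0.3,0],[0,0,0]],[[-0.022,0.3,0],[0,0,0]]])

```text
time: 14.72
tool_pos: [667.8, 42.8, 50.7]
tcp_rot: [3.141, 0.042, 1.644]
contact_force: [0.2, -2.4, 3.6]
grip_width: 21.6
finger_force: 30.0
```

Emit:
play_rows(rows=[[[-0.022,0.3,0],[0,0,0]],[[-0.022,0.3,0],[0,0,0]],[[-0.022,0.3,0],[0,0,0]],[[-0.022,0.3,0],[0,0,0]]])

```text
time: 15.22
tool_pos: [665.1, 78.6, 50.5]
tcp_rot: [-3.141, 0.042, 1.644]
contact_force: [0.8, -3.2, 2.7]
grip_width: 21.8
finger_force: 30.0
```

Emit:
play_rows(rows=[[[-0.011,0.15,0],[0,0,0]],[[-0.011,0.15,0],[0,0,0]],[[-0.007,0.1,0],[0,0,0]]])

```text
time: 15.6
tool_pos: [664.2, 90.1, 50.5]
tcp_rot: [-3.141, 0.042, 1.644]
contact_force: [0.4, -2.9, 3.4]
grip_width: 21.6
finger_force: 30.0
```

Emit:
play_rows(rows=[[[-0.007,0.1,0],[0,0,0]],[[-0.007,0.1,0],[0,0,0]]])

```text
time: 15.85
tool_pos: [663.8, 96.1, 50.5]
tcp_rot: [-3.141, 0.042, 1.643]
contact_force: [-0.1, -3.1, 3.4]
grip_width: 21.8
finger_force: 30.0
```

Emit:
play_rows(rows=[[[-0.007,0.1,0],[0,0,0]],[[-0.007,0.1,0],[0,0,0]]])

```text
time: 16.1
tool_pos: [663.4, 102.2, 50.5]
tcp_rot: [-3.141, 0.042, 1.644]
contact_force: [0.2, -3.2, 3.4]
grip_width: 21.8
finger_force: 30.0
```

```bash
cat > bis.py <<'E'
from h import *
from scipy.optimize import least_squares
np.set_printoptions(precision=1,suppress=True)
c=capture("scene"); o=get_obs()
print(o["tool_pos"],o["contact_force"])
a=np.linspace(0,2*np.pi,60)
for k in("burnt","golden"):
    for d in trace(k,"scene")[:1]:
        cn=max(cv2.findContours(d["mask"].astype(np.uint8),0,2)[0],key=cv2.contourArea)[:,0]
        b=np.array(cv2.boundingRect(cn)); b=np.r_[b[:2],b[:2]+b[2:]-1.]
        def bb(p,zb):
            q=np.vstack([proj(c,np.c_[p[0]+r*np.cos(a),p[1]+r*np.sin(a),0*a+zb+h]) for r,h in((50,14),(50,4),(43,0))]); return np.r_[q.min(0),q.max(0)]
        for zb in(20,24):
            s=least_squares(lambda p:bb(p,zb)-b,[650,230]); print(k,round(d["p"],2),zb,s.x,s.fun)
E
python3 bis.py
```

```text
[663.3 102.7  50.5] [ 0.7 -1.6  2.6]
burnt 0.82 20 [676.1 274.8] [-10.2  -6.4  10.1   4.6]
burnt 0.82 24 [677.9 268. ] [-10.3  -6.5  10.2   4.6]
golden 0.93 20 [542.3 206.8] [-0.8 -0.5  0.8  0.3]
golden 0.93 24 [544.8 200.3] [-0.9 -0.5  0.9  0.4]
```

Emit:
play_rows(rows=[[[-0.007,0.1,0],[0,0,0]],[[-0.007,0.1,0],[0,0,0]]])

```text
time: 16.5
tool_pos: [663.0, 108.0, 50.5]
tcp_rot: [-3.141, 0.042, 1.643]
contact_force: [-1.3, -3.1, 2.9]
grip_width: 21.6
finger_force: 30.0
```

Emit:
play_rows(rows=[[[-0.007,0.1,0],[0,0,0]],[[-0.007,0.1,0],[0,0,0]]])

```text
time: 16.75
tool_pos: [662.5, 114.2, 50.5]
tcp_rot: [-3.141, 0.042, 1.644]
contact_force: [-0.5, -3.2, 3.1]
grip_width: 21.6
finger_force: 30.0
```

Emit:
play_rows(rows=[[[-0.007,0.1,0],[0,0,0]],[[-0.007,0.1,0],[0,0,0]],[[-0.007,0.1,0],[0,0,0]]])

```text
time: 17.12
tool_pos: [661.9, 123.2, 50.6]
tcp_rot: [-3.141, 0.042, 1.644]
contact_force: [0.3, -4.3, 2.6]
grip_width: 21.8
finger_force: 30.0
```

Emit:
play_rows(rows=[[[-0.007,0.1,0],[0,0,0]],[[-0.007,0.1,0],[0,0,0]],[[-0.007,0.1,0],[0,0,0]]])

```text
time: 17.5
tool_pos: [661.3, 132.2, 50.6]
tcp_rot: [-3.141, 0.042, 1.644]
contact_force: [-0.0, -3.6, 3.4]
grip_width: 21.3
finger_force: 30.0
```

Emit:
play_rows(rows=[[[-0.007,0.1,0],[0,0,0]],[[-0.007,0.1,0],[0,0,0]],[[-0.007,0.1,0],[0,0,0]]])

```text
time: 17.88
tool_pos: [660.7, 141.2, 50.6]
tcp_rot: [-3.141, 0.042, 1.644]
contact_force: [1.4, -3.6, 3.4]
grip_width: 21.8
finger_force: 30.0
```

Emit:
play_rows(rows=[[[-0.007,0.1,0],[0,0,0]],[[-0.007,0.1,0],[0,0,0]],[[-0.007,0.1,0],[0,0,0]],[[-0.007,0.1,0],[0,0,0]]])

```text
time: 18.38
tool_pos: [659.8, 153.2, 50.5]
tcp_rot: [-3.141, 0.042, 1.644]
contact_force: [0.5, -4.4, 3.1]
grip_width: 21.8
finger_force: 30.0
```

Emit:
play_rows(rows=[[[-0.007,0.1,0],[0,0,0]],[[-0.007,0.1,0],[0,0,0]],[[-0.007,0.1,0],[0,0,0]],[[-0.007,0.1,0],[0,0,0]]])

```text
time: 18.88
tool_pos: [659.0, 165.2, 50.5]
tcp_rot: [-3.141, 0.042, 1.644]
contact_force: [0.8, -4.3, 3.7]
grip_width: 21.6
finger_force: 30.0
```

Emit:
play_rows(rows=[[[-0.005,0.07,0],[0,0,0]],[[-0.005,0.07,0],[0,0,0]],[[-0.005,0.07,0],[0,0,0]]])

```text
time: 19.25
tool_pos: [659.1, 168.5, 51.2]
tcp_rot: [3.141, 0.047, 1.644]
contact_force: [0.4, -17.2, 7.6]
grip_width: 21.7
finger_force: 30.0
```

Emit:
play_rows(rows=[[[-0.005,0.07,0],[0,0,0]],[[-0.005,0.07,0],[0,0,0]]])

```text
time: 19.5
tool_pos: [659.4, 169.2, 52.1]
tcp_rot: [3.141, 0.051, 1.643]
contact_force: [-1.2, -27.7, 12.8]
grip_width: 21.5
finger_force: 30.0
```

A firm stop at TCP y ≈ 169: the biscuit is now against the rail and seated on the blade. I'll ease off, then lift slowly while levelling.

Emit:
play_rows(rows=[[[0.01,-0.14,0],[0,0,0]],[[0.01,-0.14,0],[0,0,0]],[[0,0,0],[0,0,0]]])

```text
time: 19.88
tool_pos: [658.7, 167.3, 50.3]
tcp_rot: [-3.141, 0.042, 1.643]
contact_force: [0.2, -3.3, 1.9]
grip_width: 22.1
finger_force: 30.0
```

Emit:
play_rows(rows=[[[0,0,0.1],[0.1,0.007,0]],[[0,0,0.1],[0.1,0.007,0]],[[0,0,0.15],[0.1,0.007,0]],[[0,0,0.15],[0.1,0.007,0]],[[0,0,0],[0,0,0]]])

```text
time: 20.5
tool_pos: [659.2, 166.9, 66.2]
tcp_rot: [3.14, -0.014, 1.643]
contact_force: [-1.0, 0.3, -2.0]
grip_width: 21.7
finger_force: 30.0
```

```bash
python3 bis.py; python3 - <<'E'
from h import *
o,c=wristcam(); print(o["tool_pos"],np.degrees(o["tcp_rot"]),o["contact_force"],o["moment"],o["time"])
print([ (d["at"],d["p"]) for d in pinpoint("burnt","wrist")])
cs=capture("scene")
cv2.imwrite("pics/f6.png",np.hstack([cv2.resize(c["frame"],(400,300)),cv2.resize(cs["frame"][180:285,350:490],(400,300))])[:,:,::-1])
E
```

```text
[659.  167.   65.9] [-0.3  0.5 -2.7]
burnt 0.52 20 [666.3 330.2] [-7.6 -1.4  7.6  0.4]
burnt 0.52 24 [668.1 323. ] [-7.7 -1.5  7.7  0.5]
golden 0.65 20 [541.2 209.4] [-0.7 -1.   0.7  0.8]
golden 0.65 24 [543.6 202.9] [-0.8 -1.   0.8  0.8]
[658.72041817 167.13918579  65.47689843] [-179.98811601   -0.8011384    94.16985542] [-0.19583484  0.75970049 -2.90429912] [-0.27374601 -0.11391914 -0.02837591] 20.65
[([19.3, 333.3], 0.68)]
```

View pics/f6.png

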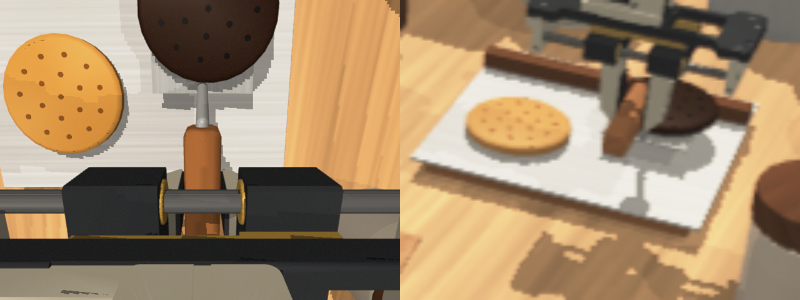

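The picture shows the burnt biscuit centred on the blade and off the sheet, with its shadow beneath. Golden is untouched. Lifting higher.

Emit:
play_rows(rows=[[[0,0,0.2],[0.05,0,0]],[[0,0,0.4],[0.05,0,0]],[[0,0,0.6],[0.05,0,0]],[[0,0,0.7],[0,0,0]],[[0,0,0.7],[0,0,0]],[[0,0,0.6],[0,0,0]],[[0,0,0.4],[0,0,0]],[[0,0,0.2],[0,0,0]],[[0,0,0],[0,0,0]]])

```text
time: 21.92
tool_pos: [658.9, 167.1, 179.8]
tcp_rot: [3.14, -0.035, 1.644]
contact_force: [-0.0, 0.3, -2.1]
grip_width: 21.6
finger_force: 30.0
```

```bash
cat > kin.py <<'E'
from h import *
from scipy.optimize import least_squares
# known (q, pos) samples, tool-down
D=[([-1.42200782,0.341975304,1.52410420,0,1.27538485,-.146],[152.55,-502.37,201.15]),
([-0.4428,0.3105,1.6165,0,1.2169,-.5709],[478.57,-142.43,185.26]),
([-0.1,0.66,1.17,0,1.31,-.17],[669.37,9.52,134.0])]
def fk(q,P):
    a1,L2,e,L3,d6,h,off=P
    Rz=lambda a:Ro.from_euler("z",a); Ry=lambda a:Ro.from_euler("y",a)
    B=Rz(q[0]); A=B*Ry(q[1]); p=B.apply([a1,off,h])+A.apply([0,0,L2]); A=A*Ry(q[2]); p=p+A.apply([e,0,L3])
    W=A*Rz(S4*q[3])*Ry(q[4])*Rz(q[5]); 
    return p+W.apply([0,0,d6]),W   # W z = tool z
S4=1
E
python3 - <<'E'
from kin import *
np.set_printoptions(precision=3,suppress=True)
o=get_obs(); print(o["time"],o["tool_pos"],o["tcp_rot"],o["joint_positions"],o["contact_force"])
D.append((o["joint_positions"],o["tool_pos"]))
def res(P): return np.concatenate([fk(q,P)[0]-p for q,p in D])
s=least_squares(res,[0,450,0,400,250,300,100],x_scale=100); print(s.x,s.fun)
q=D[-1][0]; W=fk(q,s.x)[1]; print("W",W.as_matrix(),"true",Ro.from_euler("xyz",o["tcp_rot"]).as_matrix())
E
```

```text
21.925 [658.897 167.12  179.807] [ 3.14  -0.035  1.644] [0.118 0.646 1.078 0.035 1.414 0.04 ] [-0.008  0.311 -2.15 ]
[ -2.29  508.566  42.627 379.571 344.5   217.206  76.356] [-0.096  0.385 -0.568 -0.239  0.109 -0.62   0.96  -0.038  1.979 -0.297
 -0.051 -0.791]
W [[-0.997 -0.073 -0.001]
 [-0.073  0.997  0.035]
 [-0.002  0.035 -0.999]] true [[-0.073  0.997 -0.001]
 [ 0.997  0.073  0.035]
 [ 0.035  0.002 -0.999]]
```

```bash
cat >> kin.py <<'E'
lim=np.array([[-2.53,2.53],[-.77,2.02],[.04,2.7],[-1,4.14],[.28,2.66],[-3.11,3.11]])
def fit(d6,extra=[]):
    DD=D+extra
    f=lambda P:np.concatenate([fk(q,np.r_[P[:4],d6,P[4:]])[0]-p for q,p in DD])
    s=least_squares(f,[0,450,0,400,300,76],x_scale=100); return np.r_[s.x[:4],d6,s.x[4:]],abs(s.fun).max()
def ik(pos,zt,psi_x,P,q0):
    # tool x axis psi_x, tool z zt; W = flange frame; tool frame x = W y (from sample)
    X=np.array(psi_x);Z=np.array(zt);Y=np.cross(Z,X); T=np.c_[X,Y,Z]
    # W columns: Wy = Tx, Wx = -Ty
    Wt=np.c_[-T[:,1],T[:,0],T[:,2]]
    def r(q):
        p,W=fk(q,P); return np.r_[(p-pos)/100,(W.as_matrix()-Wt).ravel()]
    s=least_squares(r,np.clip(q0,lim[:,0]+.01,lim[:,1]-.01),bounds=(lim[:,0],lim[:,1])); return s.x,np.abs(s.fun).max()
def turn_pose(N,psi,th):
    n=np.array([np.cos(psi),np.sin(psi),0]);z=np.array([0,0,1.]); c,s=np.cos(th),np.sin(th)
    X=c*n-s*z; Zt=s*n+c*z; return N-145*X+26.2*Zt, -Zt, X
E
python3 - <<'E'
from kin import *
np.set_printoptions(precision=2,suppress=True)
o=get_obs(); ex=[(o["joint_positions"],o["tool_pos"])]
for d6 in(200,280,350):
    P,e=fit(d6,ex); print("d6",d6,P,e)
    for psi in (20,40,60,80,94,115,140,160):
        a=np.radians(psi); n=np.array([np.cos(a),np.sin(a),0]); N=np.array([468,-357,105])-35*n
        q=o["joint_positions"]; out=[]
        for th in (-4,10,25,40,55,65):
            pos,zt,X=turn_pose(N,a,np.radians(th)); q,er=ik(pos,zt,X,P,q); out.append((th,round(er,2)))
        print(psi,out,q)
E
```

```text
d6 200 [ -3.18 509.    45.65 381.22 200.    75.69  77.61] 3.7933958865363877
20 [(-4, np.float64(0.0)), (10, np.float64(0.0)), (25, np.float64(0.0)), (40, np.float64(0.0)), (55, np.float64(0.0)), (65, np.float64(0.0))] [-0.63  0.63  1.23 -0.94  1.94  0.55]
40 [(-4, np.float64(0.0)), (10, np.float64(0.0)), (25, np.float64(0.0)), (40, np.float64(0.0)), (55, np.float64(0.0)), (65, np.float64(0.06))] [-0.62  0.57  1.31 -1.    1.66  0.4 ]
60 [(-4, np.float64(0.0)), (10, np.float64(0.0)), (25, np.float64(0.0)), (40, np.float64(0.0)), (55, np.float64(0.01)), (65, np.float64(0.15))] [-0.62  0.5   1.39 -1.    1.36  0.21]
80 [(-4, np.float64(0.0)), (10, np.float64(0.0)), (25, np.float64(0.0)), (40, np.float64(0.0)), (55, np.float64(0.04)), (65, np.float64(0.18))] [-0.65  0.43  1.47 -1.    1.02 -0.  ]
94 [(-4, np.float64(0.0)), (10, np.float64(0.0)), (25, np.float64(0.0)), (40, np.float64(0.0)), (55, np.float64(0.03)), (65, np.float64(0.18))] [-0.68  0.38  1.54 -1.    0.75 -0.16]
115 [(-4, np.float64(0.0)), (10, np.float64(0.0)), (25, np.float64(0.0)), (40, np.float64(0.0)), (55, np.float64(0.0
[... 2788 characters left out ...]
(10, np.float64(0.0)), (25, np.float64(0.0)), (40, np.float64(0.0)), (55, np.float64(0.1)), (65, np.float64(0.24))] [-0.49  0.36  1.69 -1.    0.9   0.05]
115 [(-4, np.float64(0.0)), (10, np.float64(0.0)), (25, np.float64(0.0)), (40, np.float64(0.0)), (55, np.float64(0.09)), (65, np.float64(0.23))] [-0.67  0.22  1.9  -1.    0.35 -0.3 ]
140 [(-4, np.float64(0.0)), (10, np.float64(0.0)), (25, np.float64(0.0)), (40, np.float64(0.0)), (55, np.float64(0.1)), (65, np.float64(0.18))] [-0.92  0.19  2.01  1.42  0.28 -3.11]
160 [(-4, np.float64(0.0)), (10, np.float64(0.0)), (25, np.float64(0.0)), (40, np.float64(0.0)), (55, np.float64(0.07)), (65, np.float64(0.2))] [-0.97  0.21  1.96  1.22  0.49 -3.11]
```

Plan: carry level at about 180 mm, yaw the nose to 25°, then tip nose-down over the basket.

Emit:
play_rows(rows=[[[-0.118,-0.2,0],[0,0,-0.1]],[[-0.236,-0.4,0],[0,0,-0.2]],[[-0.355,-0.6,0],[0,0,-0.36]],[[-0.473,-0.8,0],[0,0,-0.4]],[[-0.473,-0.8,0],[0,0,-0.4]],[[-0.473,-0.8,0],[0,0,-0.4]],[[-0.473,-0.8,0],[0,0,-0.4]],[[-0.473,-0.8,0],[0,0,-0.4]],[[-0.473,-0.8,0],[0,0,-0.4]],[[-0.473,-0.8,0],[0,0,-0.4]],[[-0.473,-0.8,0],[0,0,-0.4]],[[-0.473,-0.8,0],[0,0,-0.4]]])

```text
time: 23.42
tool_pos: [508.4, -86.1, 179.4]
tcp_rot: [3.14, -0.035, 1.045]
contact_force: [-0.3, -0.2, -3.4]
grip_width: 21.8
finger_force: 30.0
```

Emit:
play_rows(rows=[[[-0.473,-0.8,0],[0,0,-0.4]],[[-0.473,-0.8,0],[0,0,-0.4]],[[-0.473,-0.8,0],[0,0,-0.4]],[[-0.473,-0.8,0],[0,0,-0.4]],[[-0.473,-0.8,0],[0,0,-0.4]],[[-0.473,-0.8,0],[0,0,-0.4]],[[-0.473,-0.8,0],[0,0,-0.4]],[[-0.473,-0.8,0],[0,0,-0.4]],[[-0.473,-0.8,0],[0,0,-0.4]],[[-0.473,-0.8,0],[0,0,-0.4]],[[-0.473,-0.8,0],[0,0,-0.24]],[[-0.473,-0.8,0],[0,0,-0.15]]])

```text
time: 24.92
tool_pos: [338.1, -373.4, 179.4]
tcp_rot: [3.14, -0.035, 0.433]
contact_force: [0.9, -0.0, -2.5]
grip_width: 21.9
finger_force: 30.0
```

Emit:
play_rows(rows=[[[-0.473,-0.8,0],[0,0,0]],[[-0.355,-0.6,0],[0,0,0]],[[-0.236,-0.4,0],[0,0,0]],[[-0.118,-0.2,0],[0,0,0]],[[0,0,0],[0,0,0]],[[0,0,0],[0,0,0]]])

```text
time: 25.68
tool_pos: [304.5, -432.3, 179.5]
tcp_rot: [3.14, -0.035, 0.436]
contact_force: [0.1, -0.2, -2.3]
grip_width: 21.6
finger_force: 30.0
```

```bash
python3 - <<'E'
from kin import *
np.set_printoptions(precision=3,suppress=True)
o=get_obs(); print(o["time"],o["tool_pos"],np.degrees(o["tcp_rot"]),o["joint_positions"],o["contact_force"],o["moment"])
W,c=wristcam(); print("wrist burnt",[(d["at"],d["p"]) for d in pinpoint("burnt","wrist")])
ct=capture("top")
for d in trace("burnt","top")[:1]:
    r=cv2.boundingRect(d["mask"].astype(np.uint8)); print(d["p"],r,world(ct,[[r[0]+r[2]/2,r[1]+r[3]/2]],172))
a=np.radians(o["tcp_rot"][2]);n=np.array([np.cos(o["tcp_rot"][2]),np.sin(o["tcp_rot"][2]),0]);print("blade",o["tool_pos"]+100*n)
N=np.array([468,-357,112])-35*n; psi=o["tcp_rot"][2]
prev=o["tool_pos"]
for th in (-4,4,12,20,28,36,44,52,60):
    p,_,_=turn_pose(N,psi,np.radians(th)); print(th,p,(p-prev)/30); prev=p
print("turn axis (nose down)",-n[1],n[0])
E
```

```text
25.675 [ 304.477 -432.284  179.505] [179.933  -2.011  25.009] [-1.125  0.363  1.556  0.037  1.222 -0.004] [ 0.129 -0.151 -2.27 ] [-0.093  0.247 -0.013]
wrist burnt [([22.4, 331.1], 0.68)]
0.66 (493, 236, 63, 62) [[ 410.198 -387.643  172.   ]]
blade [ 395.101 -390.008  179.505]
-4 [ 303.54  -433.72   128.021] [-0.031 -0.048 -1.716]
4 [ 306.853 -432.174  148.251] [0.11  0.052 0.674]
12 [ 312.684 -429.454  167.775] [0.194 0.091 0.651]
20 [ 320.922 -425.611  186.213] [0.275 0.128 0.615]
28 [ 331.404 -420.721  203.207] [0.349 0.163 0.566]
36 [ 343.929 -414.879  218.425] [0.417 0.195 0.507]
44 [ 358.25  -408.198  231.572] [0.477 0.223 0.438]
52 [ 374.091 -400.808  242.392] [0.528 0.246 0.361]
60 [ 391.141 -392.854  250.674] [0.568 0.265 0.276]
turn axis (nose down) -0.4227571854629529 0.9062429928774305
```

Emit:
play_rows(rows=[[[0,0,-0.3],[0,0,0]],[[0,0,-0.5],[0,0,0]],[[0,0,-0.5],[0,0,0]],[[0,0,-0.3],[0,0,0]],[[0,0,-0.1],[0,0,0]],[[0,0,0],[0,0,0]]])

```text
time: 26.62
tool_pos: [304.2, -433.0, 128.5]
tcp_rot: [3.14, -0.035, 0.436]
contact_force: [-0.6, -0.2, -2.8]
grip_width: 21.7
finger_force: 30.0
```

Emit:
play_rows(rows=[[[0.11,0.05,0.67],[-0.423,0.906,0]],[[0.19,0.09,0.65],[-0.423,0.906,0]],[[0.28,0.13,0.61],[-0.423,0.906,0]],[[0.35,0.16,0.57],[-0.423,0.906,0]],[[0.42,0.2,0.51],[-0.423,0.906,0]],[[0.48,0.22,0.44],[-0.423,0.906,0]],[[0.53,0.25,0.36],[-0.423,0.906,0]],[[0.28,0.13,0.14],[-0.21,0.453,0]],[[0,0,0],[0,0,0]],[[0,0,0],[0,0,0]],[[0,0,0],[0,0,0]],[[0,0,0],[0,0,0]]])

```text
time: 28.12
tool_pos: [382.7, -396.4, 247.7]
tcp_rot: [3.137, 1.011, 0.432]
contact_force: [0.5, 0.6, -0.9]
grip_width: 21.9
finger_force: 30.0
```

```bash
python3 - <<'E'
from h import *
np.set_printoptions(precision=3,suppress=True)
o=get_obs(); print(o["time"],o["tool_pos"],np.degrees(o["tcp_rot"]),o["joint_positions"],o["contact_force"],o["moment"],o["grip_width"])
print("tool z",Ro.from_euler("xyz",o["tcp_rot"]).as_matrix()[:,2])
for n,z in(("top",20),("scene",20)):
    c=capture(n)
    for d in trace("burnt",n)[:2]:
        r=cv2.boundingRect(d["mask"].astype(np.uint8)); print(n,d["p"],r,[world(c,[[r[0]+r[2]/2,r[1]+r[3]/2]],h)[0] for h in(18,120)])
    print("basket px",proj(c,[468,-357,4]), "turner",[(d["at"],d["p"]) for d in pinpoint("turner",n)])
E
```

```text
28.125 [ 382.744 -396.435  247.746] [179.728  57.915  24.773] [-0.509  0.762  1.115 -0.809  1.888  0.622] [ 0.495  0.639 -0.927] [ 0.335 -0.644  0.037] 21.857241696425667
tool z [-0.767 -0.359 -0.531]
top 0.94 (465, 241, 46, 41) [array([ 425.637, -375.206,   18.   ]), array([ 421.211, -344.615,  120.   ])]
basket px [[475.693 239.313]] turner [([265.8, 516.3], 0.95), ([362.8, 478.1], 0.83), ([239.8, 331.9], 0.32), ([257.3, 484.4], 0.27)]
scene 0.93 (209, 324, 49, 36) [array([ 452.067, -376.925,   18.   ]), array([ 525.514, -465.201,  120.   ])]
basket px [[246.175 344.196]] turner [([214.7, 290.0], 0.96), ([288.1, 214.9], 0.74), ([310.2, 160.7], 0.61)]
```

Emit:
play_rows(rows=[[[0,0,0.5],[0,0,0]],[[0,0,0.8],[0,0,0]],[[0,0,0.7],[0,0,0]],[[0,0,0],[0,0,0]],[[0,0,0],[0,0,0]],[[0,0,0],[0,0,0]]])

```text
time: 29.18
tool_pos: [383.1, -395.9, 306.1]
tcp_rot: [-3.141, 1.013, 0.438]
contact_force: [-0.5, 0.2, -1.6]
grip_width: 21.8
finger_force: 30.0
```

```bash
python3 - <<'E'
from h import *
np.set_printoptions(precision=3,suppress=True)
o=get_obs(); print(o["time"],o["tool_pos"],o["contact_force"],o["moment"],o["grip_width"])
for n in("top","scene"):
    c=capture(n)
    for d in trace("burnt",n)[:1]:
        r=cv2.boundingRect(d["mask"].astype(np.uint8)); print(n,d["p"],r,[world(c,[[r[0]+r[2]/2,r[1]+r[3]/2]],h)[0] for h in(18,120)])
E
```

```text
29.175 [ 383.147 -395.877  306.124] [-0.518  0.214 -1.576] [ 0.39  -0.686 -0.001] 21.844126355076
top 0.77 (468, 242, 36, 40) [array([ 424.706, -371.452,   18.   ]), array([ 420.366, -341.203,  120.   ])]
scene 0.82 (208, 324, 49, 36) [array([ 450.35 , -377.944,   18.   ]), array([ 524.024, -466.086,  120.   ])]
```

The biscuit's box stays put in the scene view after the lift, so it is in the basket. Untilting and returning to the mat.

Emit:
play_rows(rows=[[[0,0,0],[0.423,-0.906,0]],[[0,0,0],[0.423,-0.906,0]],[[0,0,0],[0.423,-0.906,0]],[[0,0,0],[0.423,-0.906,0]],[[0,0,0],[0.423,-0.906,0]],[[0,0,0],[0.423,-0.906,0]],[[0,0,0],[0.423,-0.906,0]],[[0,0,0],[0.106,-0.227,0]],[[0,0,0],[0,0,0]]])

```text
time: 30.5
tool_pos: [382.7, -396.1, 306.8]
tcp_rot: [3.141, 0.002, 0.435]
contact_force: [-0.2, -0.9, -1.7]
grip_width: 21.7
finger_force: 30.0
```

Emit:
play_rows(rows=[[[0.27,0.7,-0.2],[0,0,0.75]],[[0.27,0.7,-0.4],[0,0,0.75]],[[0.27,0.7,-0.4],[0,0,0.75]],[[0.27,0.7,-0.4],[0,0,0.75]],[[0.27,0.7,-0.4],[0,0,0.75]],[[0.27,0.7,-0.4],[0,0,0.75]],[[0.27,0.7,-0.4],[0,0,0.75]],[[0.27,0.7,-0.4],[0,0,0.75]],[[0.27,0.7,-0.4],[0,0,0.75]],[[0.27,0.7,-0.4],[0,0,0.75]],[[0.27,0.7,-0.4],[0,0,0.75]],[[0.23,0.73,-0.4],[0,0,0.75]]])

```text
time: 32.0
tool_pos: [479.9, -141.5, 168.1]
tcp_rot: [-3.141, 0.001, 1.699]
contact_force: [0.8, -0.1, -1.4]
grip_width: 22.0
finger_force: 30.0
```

Emit:
play_rows(rows=[[[0,0,0],[0,0,0]],[[0,0,0],[0,0,0]]])

```text
time: 32.25
tool_pos: [479.7, -143.1, 169.1]
tcp_rot: [3.141, 0.001, 1.693]
contact_force: [0.8, 0.1, -1.4]
grip_width: 21.6
finger_force: 30.0
```

```bash
python3 - <<'E'
from h import *
np.set_printoptions(precision=2,suppress=True)
o,c=wristcam(); print(o["time"],o["tool_pos"],np.degrees(o["tcp_rot"]),o["contact_force"])
M=Ro.from_euler("xyz",o["tcp_rot"]); T=Ro.from_euler("xyz",[np.pi,0,1.698]); print("rot needed units",np.degrees((T*M.inv()).as_rotvec())/8,"shift",(np.array([479.1,-143.1,100])-o["tool_pos"])/30)
print("turner wrist",[(d["at"],d["p"]) for d in pinpoint("turner","wrist")])
ct=capture("top")
for n,cc in(("top",ct),("scene",capture("scene"))):
    for k,h in(("burnt",18),("golden",34),("mug",95)):
        for d in trace(k,n)[:1]:
            r=cv2.boundingRect(d["mask"].astype(np.uint8)); print(n,k,round(d["p"],2),r,world(cc,[[r[0]+r[2]/2,r[1]+r[3]/2]],h)[0])
E
```

```text
32.25 [ 479.7  -143.08  169.13] [179.95   0.05  97.  ] [ 0.83  0.1  -1.38]
rot needed units [0.01 0.01 0.04] shift [-0.02 -0.   -2.3 ]
turner wrist [([386.0, 54.0], 0.97), ([54.2, 323.3], 0.57)]
top burnt 0.89 (459, 229, 55, 53) [ 436.77 -372.65   18.  ]
top golden 0.94 (143, 173, 55, 55) [535.5  208.86  34.  ]
top mug 0.76 (374, 82, 53, 62) [ 682.85 -203.24   95.  ]
scene burnt 0.7 (210, 325, 46, 34) [ 451.21 -377.43   18.  ]
scene golden 0.76 (373, 214, 37, 21) [547.48 197.65  34.  ]
scene mug 0.71 (352, 290, 56, 62) [ 711.32 -254.03   95.  ]
```

Biscuit is in the basket and golden and mug are unmoved. Lowering onto the mat.

Emit:
play_rows(rows=[[[-0.02,0,-0.6],[0,0,0.04]],[[0,0,-1],[0,0,0]],[[0,0,-1],[0,0,0]],[[0,0,-1],[0,0,0]],[[0,0,-0.6],[0,0,0]],[[0,0,-0.2],[0,0,0]],[[0,0,0],[0,0,0]]])

```text
time: 33.62
tool_pos: [478.9, -143.2, 37.2]
tcp_rot: [3.14, -0.0, 1.698]
contact_force: [-0.1, -0.4, -0.8]
grip_width: 21.8
finger_force: 30.0
```

Emit:
play_rows(rows=[[[0,0,-0.1],[0,0,0]],[[0,0,0],[0,0,0]]])

```text
time: 33.88
tool_pos: [479.0, -143.2, 34.5]
tcp_rot: [3.139, 0.0, 1.698]
contact_force: [0.4, -0.8, -1.2]
grip_width: 21.7
finger_force: 30.0
```

Emit:
play_rows(rows=[[[0,0,-0.05],[0,0,0]],[[0,0,0],[0,0,0]]])

```text
time: 34.12
tool_pos: [478.7, -143.1, 32.6]
tcp_rot: [3.14, -0.0, 1.698]
contact_force: [0.1, -0.0, -1.6]
grip_width: 21.8
finger_force: 30.0
```

Emit:
play_rows(rows=[[[0,0,-0.05],[0,0,0]],[[0,0,0],[0,0,0]]])

```text
time: 34.38
tool_pos: [478.6, -143.1, 30.9]
tcp_rot: [3.14, -0.0, 1.698]
contact_force: [0.4, -0.3, -1.9]
grip_width: 21.8
finger_force: 30.0
```

Emit:
play_rows(rows=[[[0,0,-0.03],[0,0,0]],[[0,0,0],[0,0,0]]])

```text
time: 34.62
tool_pos: [478.7, -143.1, 30.1]
tcp_rot: [3.14, -0.0, 1.698]
contact_force: [0.7, 0.0, -1.5]
grip_width: 21.8
finger_force: 30.0
```

Emit:
play_rows(rows=[[[0,0,-0.03],[0,0,0]],[[0,0,0],[0,0,0]]])

```text
time: 34.88
tool_pos: [478.9, -143.4, 29.7]
tcp_rot: [3.14, 0.0, 1.698]
contact_force: [-0.5, -1.0, 3.1]
grip_width: 21.6
finger_force: 30.0
```

Emit:
play_rows(rows=[[[0,0,-0.03],[0,0,0]],[[0,0,0],[0,0,0]]])

```text
time: 35.12
tool_pos: [479.2, -143.8, 29.2]
tcp_rot: [3.139, 0.001, 1.698]
contact_force: [-2.2, -4.2, 6.8]
grip_width: 21.8
finger_force: 30.0
```

On the mat. Release and retreat upward.

Emit:
play_rows(rows=[[[0,0,0.03],[0,0,0]],[[0,0,0],[0,0,0]]])

```text
time: 35.38
tool_pos: [479.1, -143.4, 29.5]
tcp_rot: [3.139, 0.001, 1.698]
contact_force: [-0.7, -2.5, 3.0]
grip_width: 21.7
finger_force: 30.0
```

Emit:
play_rows(rows=[[[0,0,0],[0,0,0]],[[0,0,0],[0,0,0]],[[0,0,0],[0,0,0]],[[0,0,0],[0,0,0]],[[0,0,0],[0,0,0]],[[0,0,0],[0,0,0]],[[0,0,0],[0,0,0]],[[0,0,0],[0,0,0]],[[0,0,0],[0,0,0]],[[0,0,0],[0,0,0]]], hand=1)

```text
time: 36.62
tool_pos: [478.7, -143.1, 29.2]
tcp_rot: [3.14, -0.0, 1.698]
contact_force: [-0.3, 0.3, 0.2]
grip_width: 91.8
finger_force: 0.0
```

Emit:
play_rows(rows=[[[0,0,0.3],[0,0,0]],[[0,0,0.6],[0,0,0]],[[0,0,1],[0,0,0]],[[0,0,1],[0,0,0]],[[0,0,1],[0,0,0]],[[0,0,1],[0,0,0]],[[0,0,0.5],[0,0,0]],[[0,0,0],[0,0,0]],[[0,0,0],[0,0,0]]])

```text
time: 37.75
tool_pos: [478.3, -142.9, 190.7]
tcp_rot: [3.141, -0.001, 1.698]
contact_force: [-0.5, -0.8, -0.4]
grip_width: 92.0
finger_force: 0.0
```

```bash
python3 - <<'E'
from h import *
np.set_printoptions(precision=2,suppress=True)
o,c=wristcam(); print(o["time"],o["tool_pos"],o["grip_width"],o["finger_force"],o["contact_force"])
for q,z in(("turner_grip",64),("turner",4)):
    for d in pinpoint(q,"wrist"): print(q,d["p"],world(c,[d["at"][::-1]],z))
R=Ro.from_euler("z",97.3,degrees=True).as_matrix()
L=np.array([[45,-40,2],[-45,-40,2],[-45,40,2],[45,40,2]]); print(proj(c,L@R.T+[466.3,-44,4]))
m=trace("turner","wrist")[0]["mask"]; print(cv2.boundingRect(m.astype(np.uint8)))
ct=capture("scene")
for k,h in(("burnt",18),("golden",34)):
    for d in trace(k,"scene")[:1]:
        r=cv2.boundingRect(d["mask"].astype(np.uint8)); print(k,r,world(ct,[[r[0]+r[2]/2,r[1]+r[3]/2]],h)[0])
E
```

```text
37.75 [ 478.28 -142.88  190.74] 91.9939058780098 0.0 [-0.54 -0.84 -0.37]
turner_grip 0.86 [[ 477.88 -141.23   64.  ]]
turner 0.73 [[466.47 -41.08   4.  ]]
[[372.64  34.44]
 [369.68 145.38]
 [279.29 145.45]
 [276.31  34.5 ]]
(276, 31, 97, 264)
burnt (209, 325, 48, 35) [ 452.1  -378.62   18.  ]
golden (373, 214, 37, 22) [548.54 195.18  34.  ]
```

The turner stands on the mat at its original pose, the biscuit is in the basket and the gripper is clear. Handing in.

```bash
python3 -c "
from plant import *
print(bot.close_job())"
```

```text
the job is handed in; nothing more can be done
None
```

I tipped the burnt biscuit into the scrap basket, set the turner back flat on its mat and handed the job in at about 38 s; golden and mug didn't appear to move in the camera checks, and no verdict was returned.

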